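Nest the dust covers on their dock

TASK

Clear away the three domed aluminium dust covers from their sloping stands: stack them inverted (dome down, open side up) on the round dock, the widest first, the next one cupped inside it and the smallest inside that, each sitting level and fully down on the floor of the one below, centred and left at rest. Leave the other things on the bench where they are.

Things in the scene. Friction and masses are not known exactly. Their poses are not given: they have to be found in the camera images.
- big_centre (a point): Widest aluminium domed cover, 160 mm over the rim, 40 deep, wall 2.5, flat crown 64 across (floor inside 60 across, 3 thick). Top 18 mm of wall straight, flaring 22 deg from the axis; outside radius 73 at 22 above the crown. Point: on its axis, half-way up. +z: out of the mouth (up = dome down). At start +x points up the stand's slope. About 110 g.
- mid_centre (a point): Middle aluminium domed cover, 112 mm over the rim, 48 deep, wall 2.5, flat crown 40 across (floor inside 36 across, 3 thick). Top 22 mm of wall straight, flaring 22 deg from the axis; outside radius 47 at 26 above the crown. Point: on its axis, half-way up. +z: out of the mouth (up = dome down). At start +x points up the stand's slope. About 75 g. Nested, rim 11 above the widest's.
- small_centre (a point): Smallest, tallest aluminium domed cover, 68 mm over the rim, 56 deep, wall 2.5, flat crown 24 across (floor inside 20 across, 3 thick). Top 30 mm of wall straight, flaring 22 deg from the axis; outside radius 22 at 26 above the crown. Point: on its axis, half-way up. +z: out of the mouth (up = dome down). At start +x points up the stand's slope. About 50 g. Nested, rim 11 above the middle's.
- dock_floor (a point): Centre of the top of the dock's floor, z up. Dock: fixed round grey disc 140 mm across with a black rubber floor 8 mm above the table inside a lip 6 mm wide (128 mm inside) that rises to 16 mm above the table. The widest cover's crown rests flat on this floor.
- stand_big: The widest cover's black fixed stand (all alike): base 140 x 90 mm, board 64 wide rising at 40 deg towards +x, top edge 98 high, two 30 mm pins near its foot. Origin under its centre on the table, z up. Its cover lies crown on the board, lower wall on the pins, tilted 40 deg, mouth up and towards -x; highest rim point towards +x.
- stand_mid: The middle cover's black fixed stand (all alike): base 140 x 90 mm, board 64 wide rising at 40 deg towards +x, top edge 98 high, two 30 mm pins near its foot. Origin under its centre on the table, z up. Its cover lies crown on the board, lower wall on the pins, tilted 40 deg, mouth up and towards -x; highest rim point towards +x.
- stand_small: The smallest cover's black fixed stand (all alike): base 140 x 90 mm, board 64 wide rising at 40 deg towards +x, top edge 98 high, two 30 mm pins near its foot. Origin under its centre on the table, z up. Its cover lies crown on the board, lower wall on the pins, tilted 40 deg, mouth up and towards -x; highest rim point towards +x.
- bottle: Bystander: white plastic bottle, 52 mm across, 135 mm tall, standing, loose. Origin under its base.
- spray: Bystander: steel spray can, 52 mm across, 150 mm tall, standing, loose. Origin under its base.
- spool: Bystander: solder spool on end, 60 mm across, 38 mm tall, loose. Origin under its base.
- mouse: Bystander: black computer mouse, 100 x 58 x 33 mm, loose. Origin under its centre, long side along x.
- adapter: Bystander: white USB adapter box, 65 x 45 x 22 mm, loose. Origin under its centre.
- board: Bystander: small green circuit board with a black buzzer, 75 x 60 mm, 20 mm tall, loose. Origin under its centre.
- tape: Bystander: flat roll of yellow tape, 68 mm across, 20 mm tall, loose. Origin under its centre.

How it is judged:
On the way, in this order (a step that is already met when the one before it is completed fails the run):
1. the widest cover sits dome down on the dock's floor (horizontal distance between big_centre and dock_floor below 0.012 m and angle between big_centre's own z axis and vertical below 0.1 rad and z of big_centre in the frame of dock_floor between 0.015 and 0.025 m), for 0.2 s.
2. the middle cover sits dome down inside the widest one (all of step 1 and horizontal distance between mid_centre and big_centre below 0.012 m and angle between mid_centre's own z axis and vertical below 0.1 rad and z of mid_centre in the frame of big_centre between 0.002 and 0.012 m), for 0.2 s.
3. the smallest cover sits dome down inside the middle one (all of step 2 and horizontal distance between small_centre and mid_centre below 0.012 m and angle between small_centre's own z axis and vertical below 0.1 rad and z of small_centre in the frame of mid_centre between 0.002 and 0.012 m), for 0.2 s.
At the end, for the whole second after the job is handed in: All three covers are dome down and at rest: the widest on the dock's floor, the middle one on the widest one's inside floor, the smallest on the middle one's inside floor; each level within 0.1 rad (6 degrees), centred within 12 mm on what it sits in, and within 5 mm of its fully seated height (all of step 3 and linear speed of each of cover_big, cover_mid, cover_small below 0.02 m/s); the robot touches nothing.
It fails at once if a bystander is pushed more than 25 mm from its place or tipped over (distance of any of bottle, spray, spool, mouse, adapter, board, tape from where it was at the start of the episode above 0.025 m or angle between any of bottle, spray, spool, mouse, adapter, board, tape's own z axis and vertical above 0.5 rad).
It also fails if it takes over 72 s, if anything falls off the work surface, if the arm or the gripper's body presses on something with over 40 N, if the wrist force passes 120 N, or if a joint passes its speed limit or range.

ROBOT

A 6-joint arm with a two-finger parallel gripper is mounted at the origin on the work surface. World frame = base frame: x ahead of the robot, y to its left, z up, the work surface at z = 0. Lengths are in m, angles in rad, forces in N, time in s.
With the tool pointing down it reaches from about 0.3 to 0.875 m from the base axis. Payload 6.4 kg.
Tool frame: the origin (TCP) lies midway between the tips of the shut fingers; the grasp point (between the pads) lies 19 mm behind it (ctrl.pinch_z is the distance from the TCP to the grasp point, in m); z points along the fingers, y is the line along which they close (so a half turn about z gives the same grasp; the last joint's range is limited). The gripper opens to 85 mm and grips with 20 to 120 N. Pads are 22 mm wide; open, the fingers measure 114 mm over their backs; the gripper's body (76 mm by 85 mm) begins 54 mm behind the grasp point. The pads swing forward as they close: fully open they stand 13 mm farther back than shut.
Start: joints at [-1.498, 0.181, 1.607, -0, 1.354, -0.206], TCP at [0.158, -0.553, 0.231] pointing down, gripper open.
Joint ranges: [-2.99, 2.99], [-0.89, 2.07], [0.3, 2.58], [-1.14, 4.28], [0, 2.63], [-3.12, 3.12]. Speed limits (rad/s): [2.57, 2.57, 3.01, 3.14, 3.14, 3.14].

INTERFACE

Orientations are given as a unit quaternion [w, x, y, z].
In Python, from bench import ctrl gives the robot as it stands.
- The arm moves only by the tool apply_moves, never from a script. Its argument "moves" is a list of rows, each an object with "jaw": the opening, from 0 (shut) to 1 (fully open); "offset": the shift along the tool's x, y, z in mm, a list of three; "rot": the turn, a rotation vector about the tool's x, y, z in degrees, a list of three. In form: [{"jaw": jaw, "offset": [dx, dy, dz], "rot": [ax, ay, az]}, ...]. A call has exactly 5 rows; each row shifts and turns the commanded pose from where the row before left it, along the tool's axes as they then stand; what a row does not reach is not made up. A row lasts 1/8 s, in which the tool goes at most 62.5 mm and 10.7 degrees, less where a joint would pass 70% of its speed; a pose out of reach is approached as far as the arm can. A call is refused whole if a number of a shift passes 62.5 or a number of a turn 10.7, either way. A call with a gripper value outside its range is refused whole. The fingers move at their own pace and stop on an object; the grip force is fixed at half the most. Time passes only in rows, so rows that do not move let the fingers close, or fill a call up. It gives the time, the measured TCP pose, the force, the opening and the grip force at its end, in the units of the state.
- ctrl.get_obs(): the state, without advancing time (a new reading comes with each control period).
- ctrl.camera(name): name is "scene" or "top" or "wrist"; returns (picture, depth): 420x560x3 uint8, red, green, blue; 420x560 float32, m along the optical axis (not along the pixel's ray), 0 where there is no reading.
- ctrl.camera_params(name): a dict with "K" (3x3 intrinsics, pixels), "cam_to_world" (4x4, takes a point from camera to world coordinates); the wrist camera has in their place "mount" (4x4, takes a point from camera to tool coordinates, whose origin is the TCP and whose axes are the flange's). Camera axes: x right, y down, z forward; pixel columns grow to the right and rows downward; lengths in m; the calibration is good to about 2 mm. A picture is of the moment at which its call begins: read the wrist's pose just before it. camera_params takes no time and is no camera call.
- ctrl.hand_in(): hands the job in; it is judged then, once.
Trained networks look in the newest picture that a camera, given by its name, has taken for a name from the list of things; names that differ only in an ending like _2 or _b are one class to them, and where a whole thing is asked for, a point or a joint stands for the part that bears it (a point fixed in the world has none). Each returns a list of dicts, best first, with "score" (0 to 1); they miss things now and then, are a little off and sometimes report something else, mostly with a low value. They report only what shows in the picture. A call takes as long as a camera call.
- ctrl.outline_of(camera, target): "region" (420x560 bool, what is visible of it) and "position" ([column, row] in pixels, amid what is visible of it).
The state is a dict: "time_s": time; "q": joint angles; "dq": joint speeds; "joint_efforts": joint torques, N m; "eef_pos": TCP position; "eef_rot": TCP orientation; "wrist_force": force on the tool from outside, world axes, zero at the start; "torque": the same for the moment, N m; "opening": opening from 0.0 (shut) to 1.0 (fully open); "grasp_force": force on a finger pad.
Only numpy, scipy, OpenCV 4.12 (cv2) and the standard library are available. Lean on these libraries where they do the work, as an engineer would, in place of code of your own. Each camera call takes 0.05 s, during which the arm holds its last target. There are 200 camera calls.

## Working session

There is one attempt and no reset: what is moved stays moved. The work goes in short steps, Python scripts to look and compute and a tool call to move; the robot and the scene stay as the last step left them, time stands still between calls to the robot, and variables do not carry over. Pictures are saved under pics/ and viewed, at most 10 in all, crops included, and the job is handed in when it is done.

Besides the shell and the picture viewer there is one more tool, called after "Emit:" by a JSON object that holds its "api" and its "payload", one argument or row to a line. apply_moves: Moves the arm, as the interface text tells. Its arguments: {"type":"object","properties":{"moves":{"type":"array"}},"required":["moves"]}

```bash
ls; mkdir -p pics; python3 - <<'E'
from bench import ctrl
import cv2,numpy as np
np.set_printoptions(precision=3,suppress=True)
o=ctrl.get_obs();print({k:np.round(v,3) for k,v in o.items()})
ims=[]
for c in ['scene','top']:
    p,d=ctrl.camera(c);cv2.imwrite(f'pics/{c}.png',p[...,::-1]);np.save(f'{c}_d.npy',d);
    print(c,ctrl.camera_params(c))
print(ctrl.camera_params('wrist'),ctrl.pinch_z)
for n in ['big_centre','mid_centre','small_centre','dock_floor','stand_big','bottle','spray','spool','mouse','adapter','board','tape']:
    r=ctrl.outline_of('top',n)
    P=ctrl.camera_params('top');K=P['K'];T=np.array(P['cam_to_world']);
    for x in r[:3]:
        m=x['region']&(d>0)
        v,u=np.nonzero(m);z=d[m]
        w=(T@np.c_[(u-K[0][2])/K[0][0]*z,(v-K[1][2])/K[1][1]*z,z,np.ones_like(z)].T)[:3]
        print(n,round(x['score'],2),np.round(x['position']),w.min(1),w.max(1),np.median(w,1))
E
```

```text
pics
{'time_s': np.float64(0.0), 'q': array([-1.498,  0.182,  1.608,  0.   ,  1.354, -0.206]), 'dq': array([-0.001, -0.   , -0.001, -0.002,  0.002, -0.   ]), 'joint_efforts': array([ -0.002, -44.487, -35.134,  -0.   ,   0.009,   0.   ]), 'eef_pos': array([ 0.158, -0.552,  0.23 ]), 'eef_rot': array([-0.001,  0.99 ,  0.139,  0.   ]), 'wrist_force': array([ 0.031, -0.475,  0.259]), 'torque': array([-0.036,  0.005, -0.032]), 'grasp_force': np.float64(0.0), 'opening': np.float64(1.004)}
scene {'K': array([[544.673,   0.   , 287.5  ],
       [  0.   , 544.673, 212.251],
       [  0.   ,   0.   ,   1.   ]]), 'cam_to_world': array([[-0.376,  0.755, -0.537,  1.388],
       [ 0.926,  0.303, -0.223,  0.374],
       [-0.006, -0.581, -0.814,  1.37 ],
       [ 0.   ,  0.   ,  0.   ,  1.   ]])}
top {'K': array([[391.855,   0.   , 276.988],
       [  0.   , 391.855, 211.483],
       [  0.   ,   0.   ,   1.   ]]), 'cam_to_world': array([[ 0.018, -0.993,  0.12 ,  0.419],
       [-0.999, -0.022, -0.025,  0.021],
       [ 0.027, -0.119, -0.992,  1.103],
       [ 0.   ,  0.   ,  0.   ,  1.   ]])}
{'K': a
[... 1035 characters left out ...]
pool 0.85 [117. 191.] [ 0.574  0.408 -0.004] [0.634 0.484 0.043] [0.6   0.435 0.036]
mouse 0.91 [421. 199.] [ 0.539 -0.458 -0.004] [ 0.647 -0.374  0.038] [ 0.589 -0.407  0.028]
adapter 0.73 [336. 284.] [ 0.321 -0.213 -0.004] [ 0.391 -0.144  0.026] [ 0.356 -0.179  0.02 ]
adapter 0.62 [117. 191.] [ 0.574  0.408 -0.002] [0.628 0.466 0.043] [0.6   0.433 0.036]
adapter 0.59 [213. 144.] [0.697 0.143 0.005] [0.747 0.19  0.153] [0.711 0.164 0.139]
board 0.66 [211. 274.] [ 0.325  0.134 -0.006] [0.409 0.214 0.022] [0.368 0.172 0.008]
board 0.59 [170. 235.] [ 0.367  0.255 -0.002] [0.506 0.348 0.099] [0.471 0.278 0.008]
tape 0.52 [270. 258.] [ 0.376 -0.034 -0.006] [0.443 0.033 0.024] [0.41  0.003 0.018]
```

View pics/scene.png

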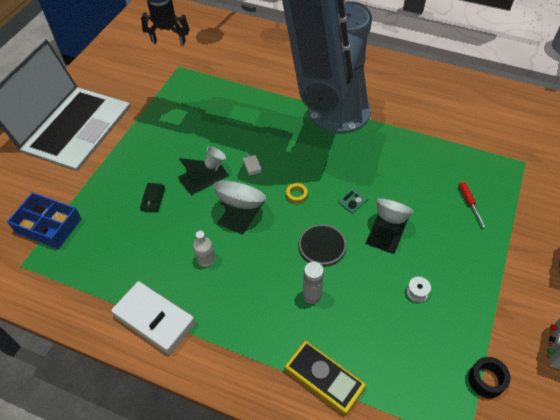

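View pics/top.png

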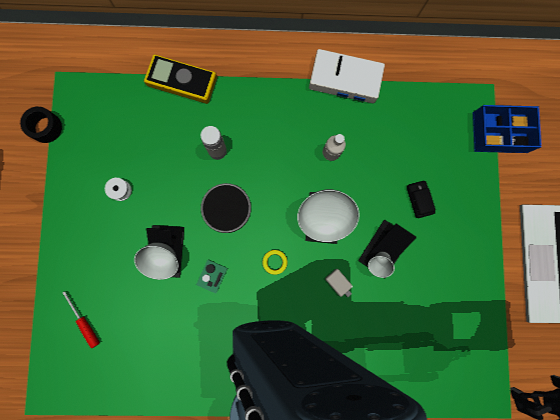

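The top view shows the dock at about (226,208), the big cover (328,215), mid (157,261) and small (381,265), with bottle (334,148) and spray (213,142) beyond. I'll fit cover poses to the depth clouds.

```bash
cat > h.py <<'E'
from bench import ctrl
import numpy as np, cv2
from scipy.optimize import least_squares
from scipy.spatial.transform import Rotation as R
np.set_printoptions(precision=4,suppress=True)
DIM={'big':(80.,40,32,73,22),'mid':(56.,48,20,47,26),'small':(34.,56,12,22,26)}
def Tcp(o=None):
    o=o or ctrl.get_obs(); T=np.eye(4);T[:3,3]=o['eef_pos'];q=o['eef_rot'];T[:3,:3]=R.from_quat([*q[1:],q[0]]).as_matrix();return T
def cloud(cam,mask,d,T=None):
    P=ctrl.camera_params(cam);K=P['K'];T=P['cam_to_world'] if T is None else T@P['mount']
    m=mask&(d>0);v,u=np.nonzero(m);z=d[m]
    return (T@np.c_[(u-K[0,2])/K[0,0]*z,(v-K[1,2])/K[1,1]*z,z,np.ones_like(z)].T)[:3].T
def profile(n):   # mid-wall polyline, r,z from crown, m
    Rm,H,rc,rw,zw=DIM[n];t=np.array([np.sin(np.radians(22)),np.cos(np.radians(22))]);nn=np.array([-t[1],t[0]])
    e=np.array([rw,zw]);s=np.array([rc,0.]);d=e-s;rad=-(d@d)/(2*d@nn);c=e+rad*nn
    a=np.arctan2(*(s-c)[::-1]);b=np.arctan2(*(e-c)[::-1])
    an=np.linspace(a,b,12);arc=c+(rad-1.25)*np.c_[np.cos(an),np.sin(an)]
    return np.vstack([[0,1.5],[rc-.5,1.5],arc[1:],[Rm-1.25*t[1],H+1.25*t[0]]])/1000
def dist(pl,r,z):
    p=np.c_[r,z][:,None];a=pl[:-1];b=pl[1:]-a
    s=np.clip(((p-a)*b).sum(2)/(b*b).sum(1),0,1)
    return np.linalg.norm(p-a-s[...,None]*b,axis=2).min(1)
def pose(x,tilt):  # crown centre, yaw(+x of stand), tilt -> frame (z out of mouth, x up slope)
    T=np.eye(4);T[:3,:3]=(R.from_euler('z',x[3])*R.from_euler('y',-tilt)).as_matrix();T[:3,3]=x[:3];return T
def fit(n,pts,tilt=np.radians(40),free=False,yaw0=None):
    pl=profile(n);best=None
    def f(x):
        T=pose(x,x[4] if free else tilt);q=(pts-T[:3,3])@T[:3,:3]
        return np.maximum(np.abs(dist(pl,np.hypot(q[:,0],q[:,1]),q[:,2])-.00125),0)
    for y in (np.arange(-3,3.2,.6) if yaw0 is None else [yaw0]):
        T0=pose([0,0,0,y],tilt);c=np.median(pts,0)-T0[:3,2]*.02
        r=least_squares(f,[*c,y]+([tilt] if free else []),loss='cauchy',f_scale=.003)
        if best is None or r.cost<best.cost:best=r
    return best.x,np.median(f(best.x))
E
cat > fit1.py <<'E'
from h import *
for c in ['top','scene']:
    p,d=ctrl.camera(c)
    for n in DIM:
        x=ctrl.outline_of(c,n+'_centre')
        for k in x[:1]:
            pts=cloud(c,cv2.erode(k['region'].astype(np.uint8),np.ones((3,3)))>0,d)
            pts=pts[pts[:,2]>.012]
            r,e=fit(n,pts);rim=pose(r,np.radians(40))@[DIM[n][0]/1000,0,DIM[n][1]/1000,1]
            print(c,n,round(k['score'],2),len(pts),r,'err',e,'hirim',rim[:3])
    a=cloud(c,d>0,d);
    s=a[(a[:,2]>.012)&(a[:,2]<.022)&(np.hypot(a[:,0]-.55,a[:,1]-.13)<.12)]
    g=lambda x:np.hypot(s[:,0]-x[0],s[:,1]-x[1])-.067
    r=least_squares(g,[.55,.13],loss='cauchy',f_scale=.003);f=a[np.hypot(*(a[:,:2]-r.x).T)<.05]
    print('dock',len(s),r.x,np.median(np.abs(r.fun)),np.median(f[:,2]))
E
python3 fit1.py
```

```text
top big 0.76 2263 [ 0.5536 -0.1365  0.0713 -0.0787] err 0.0007658809957825715 hirim [ 0.589  -0.1393  0.1534]
top mid 0.96 1070 [0.4333 0.3033 0.0518 0.0002] err 0.0006731300928691862 hirim [0.4453 0.3033 0.1246]
top small 0.82 407 [ 0.4122 -0.698   0.5471 -2.4293] err 0.0026425742274846613 hirim [ 0.4197 -0.6915  0.6118]
dock 292 [0.5586 0.1392] 0.0014473160790644951 0.006877386801960261
scene big 0.67 893 [ 0.5541 -0.1396  0.0707 -0.1629] err 0.0009550421051264201 hirim [ 0.5892 -0.1453  0.1528]
scene mid 0.64 558 [0.4354 0.3056 0.051  0.0443] err 0.0008535890356024917 hirim [0.4475 0.3061 0.1238]
scene small 0.88 208 [ 1.0993  0.2995  0.1635 -1.2681] err 0.0025485965164487533 hirim [1.0963 0.309  0.2282]
dock 247 [0.5615 0.1398] 0.0019421307879281813 0.0060278030199361066
```

```bash
cat >> h.py <<'E'
def grasp(C,n,ins=19,back=0,sgn=1):
    """tool pose gripping the rim at cover +x, ins mm deep, wall-parallel; C crown frame"""
    a=np.radians(22);Rm,H=DIM[n][:2];up=np.array([np.sin(a),0,np.cos(a)]);nr=np.array([np.cos(a),0,-np.sin(a)])
    p=np.array([Rm,0,H])-1.25*nr-up*(ins-back)
    G=np.eye(4);z=-up;y=sgn*nr;G[:3,:3]=np.c_[np.cross(y,z),y,z];G[:3,3]=p/1000
    return C@G
def level(x,y,z,al):
    T=np.eye(4);T[:3,:3]=R.from_euler('z',al).as_matrix();T[:3,3]=[x,y,z];return T
def plan(wps,T=None,vmax=45,wmax=10):
    """wps: list of (pose,jaw) or number of still rows; prints rows"""
    T=Tcp() if T is None else T.copy();rows=[];jaw=None
    for w in wps:
        G,jaw,*v=w;v=v[0] if v else vmax
        if np.isscalar(G): rows+=[(jaw,[0]*3,[0]*3)]*int(G);continue
        D=np.linalg.inv(T)@G;rv=R.from_matrix(D[:3,:3]).as_rotvec(degrees=True)
        N=max(1,int(np.ceil(max(np.abs(D[:3,3]).max()*1000/v,np.abs(rv).max()/wmax))))
        T0=T.copy()
        for i in range(1,N+1):
            S=T0.copy();S[:3,3]=T0[:3,3]+(G[:3,3]-T0[:3,3])*i/N;S[:3,:3]=T0[:3,:3]@R.from_rotvec(rv*i/N,degrees=True).as_matrix()
            E=np.linalg.inv(T)@S;d=np.round(E[:3,3]*1000);r=np.round(R.from_matrix(E[:3,:3]).as_rotvec(degrees=True))
            M=np.eye(4);M[:3,3]=d/1000;M[:3,:3]=R.from_rotvec(r,degrees=True).as_matrix();T=T@M
            rows.append((jaw,[int(k) for k in d],[int(k) for k in r]))
    while len(rows)%5: rows.append((jaw,[0]*3,[0]*3))
    for i,(j,d,r) in enumerate(rows):
        if i%5==0:print('--')
        print(j,d,r)
    print('end',T[:3,3]);return T
E
python3 - <<'E'
from h import *
C=pose([.5538,-.138,.071,-.11],np.radians(40))
G=grasp(C,'big',back=90);print(G)
up=Tcp();up[2,3]+=.08
plan([(up,.4),(G,.4)])
E
```

```text
[[ 0.1098  0.9453  0.3071  0.5662]
 [ 0.994  -0.1044 -0.0339 -0.1394]
 [ 0.      0.309  -0.9511  0.2202]
 [ 0.      0.      0.      1.    ]]
--
0.4 [0, 0, -40] [0, 0, 0]
0.4 [0, 0, -40] [0, 0, 0]
0.4 [42, -24, 8] [-1, 1, -6]
0.4 [44, -19, 8] [-2, 1, -5]
0.4 [46, -16, 8] [-1, 1, -6]
--
0.4 [47, -11, 8] [-1, 1, -5]
0.4 [48, -7, 10] [-1, 0, -6]
0.4 [48, -2, 9] [-2, 1, -6]
0.4 [47, 2, 10] [-1, 1, -5]
0.4 [48, 7, 11] [-2, 1, -6]
--
0.4 [46, 11, 12] [-1, 1, -5]
0.4 [45, 14, 14] [-1, 1, -6]
0.4 [43, 19, 14] [-1, 1, -6]
0.4 [40, 24, 15] [-2, 1, -5]
0.4 [0, 0, 0] [0, 0, 0]
end [ 0.5665 -0.1393  0.2206]
```

Emit:
{"api": "apply_moves", "payload": {
  "moves": [
    {"jaw": 0.4, "offset": [0, 0, -40], "rot": [0, 0, 0]},
    {"jaw": 0.4, "offset": [0, 0, -40], "rot": [0, 0, 0]},
    {"jaw": 0.4, "offset": [42, -24, 8], "rot": [-1, 1, -6]},
    {"jaw": 0.4, "offset": [44, -19, 8], "rot": [-2, 1, -5]},
    {"jaw": 0.4, "offset": [46, -16, 8], "rot": [-1, 1, -6]}
  ]
}}

```text
time_s: 1.72
eef_pos: [0.2608, -0.4482, 0.2881]
eef_rot: [0.031, 0.958, 0.285, 0.031]
wrist_force: [-0.6, 0.3, -0.4]
opening: 0.398
grasp_force: 0.0
```

Emit:
{"api": "apply_moves", "payload": {
  "moves": [
    {"jaw": 0.4, "offset": [47, -11, 8], "rot": [-1, 1, -5]},
    {"jaw": 0.4, "offset": [48, -7, 10], "rot": [-1, 0, -6]},
    {"jaw": 0.4, "offset": [48, -2, 9], "rot": [-2, 1, -6]},
    {"jaw": 0.4, "offset": [47, 2, 10], "rot": [-1, 1, -5]},
    {"jaw": 0.4, "offset": [48, 7, 11], "rot": [-2, 1, -6]}
  ]
}}

```text
time_s: 2.35
eef_pos: [0.4315, -0.2759, 0.2511]
eef_rot: [0.085, 0.855, 0.507, 0.074]
wrist_force: [0.4, 0.1, 0.1]
opening: 0.398
grasp_force: 0.0
```

Emit:
{"api": "apply_moves", "payload": {
  "moves": [
    {"jaw": 0.4, "offset": [46, 11, 12], "rot": [-1, 1, -5]},
    {"jaw": 0.4, "offset": [45, 14, 14], "rot": [-1, 1, -6]},
    {"jaw": 0.4, "offset": [43, 19, 14], "rot": [-1, 1, -6]},
    {"jaw": 0.4, "offset": [40, 24, 15], "rot": [-2, 1, -5]},
    {"jaw": 0.4, "offset": [0, 0, 0], "rot": [0, 0, 0]}
  ]
}}

```text
time_s: 2.98
eef_pos: [0.5672, -0.1367, 0.2197]
eef_rot: [0.114, 0.735, 0.66, 0.109]
wrist_force: [-1.6, -1.1, -0.7]
opening: 0.4
grasp_force: 0.0
```

```bash
cat > look.py <<'E'
import sys
from h import *
n,yaw,pic=sys.argv[1],float(sys.argv[2]),sys.argv[3]
T=Tcp();p,d=ctrl.camera('wrist');cv2.imwrite(f'pics/{pic}.png',p[...,::-1])
print(T,ctrl.get_obs()['time_s'],ctrl.get_obs()['q'],ctrl.get_obs()['opening'])
for k in ctrl.outline_of('wrist',n+'_centre')[:2]:
    pts=cloud('wrist',cv2.erode(k['region'].astype(np.uint8),np.ones((3,3)))>0,d,T);pts=pts[pts[:,2]>.012]
    if len(pts)>4000:pts=pts[::len(pts)//3000]
    for fr in (0,1):
        r,e=fit(n,pts,yaw0=yaw,free=fr);rim=pose(r,r[4] if fr else np.radians(40))@[DIM[n][0]/1000,0,DIM[n][1]/1000,1]
        print(n,round(k['score'],2),k['position'],len(pts),r,'err',e,'hirim',rim[:3])
E
python3 look.py big -.11 w1
```

```text
[[ 0.1059  0.9444  0.3112  0.5672]
 [ 0.9943 -0.1035 -0.0244 -0.1367]
 [ 0.0092  0.312  -0.95    0.2197]
 [ 0.      0.      0.      1.    ]] 3.025 [-0.5162  0.0042  1.8555  0.1568  0.9979 -0.4729] 0.3999679966033159
big 0.64 [189.1, 198.0] 3084 [ 0.553  -0.1377  0.0721 -0.0915] err 0.0005789074765754328 hirim [ 0.5884 -0.141   0.1541]
big 0.64 [189.1, 198.0] 3084 [ 0.5502 -0.1349  0.0696 -0.0647  0.6666] err 0.0005660993283213066 hirim [ 0.5883 -0.1374  0.1505]
```

```bash
python3 - <<'E'
from h import *
C=pose([.553,-.1377,.0715,-.10],np.radians(40))
plan([(grasp(C,'big',back=30),.4),(grasp(C,'big'),.4,20),(3,0)])
E
```

```text
--
0.4 [0, -1, 30] [0, 0, 0]
0.4 [0, 0, 29] [0, 0, -1]
0.4 [0, 0, 15] [0, 0, 0]
0.4 [-1, 0, 15] [0, 0, 0]
0 [0, 0, 0] [0, 0, 0]
--
0 [0, 0, 0] [0, 0, 0]
0 [0, 0, 0] [0, 0, 0]
0 [0, 0, 0] [0, 0, 0]
0 [0, 0, 0] [0, 0, 0]
0 [0, 0, 0] [0, 0, 0]
end [ 0.5931 -0.1422  0.1356]
```

View pics/w1.png

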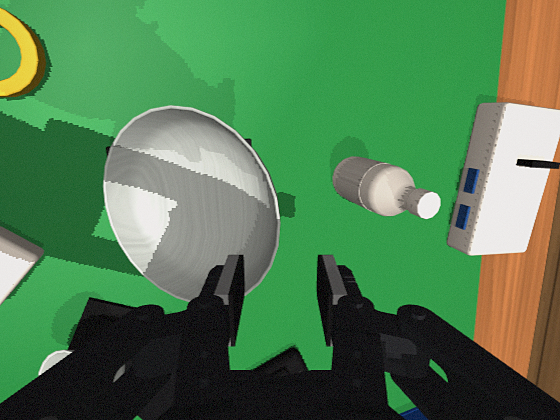

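Wrist view: the big cover's high rim edge is at (278,215), between the fingertips (238,260) and (322,260) — alignment consistent.

Emit:
{"api": "apply_moves", "payload": {
  "moves": [
    {"jaw": 0.4, "offset": [0, -1, 30], "rot": [0, 0, 0]},
    {"jaw": 0.4, "offset": [0, 0, 29], "rot": [0, 0, -1]},
    {"jaw": 0.4, "offset": [0, 0, 15], "rot": [0, 0, 0]},
    {"jaw": 0.4, "offset": [-1, 0, 15], "rot": [0, 0, 0]},
    {"jaw": 0.4, "offset": [0, 0, 0], "rot": [0, 0, 0]}
  ]
}}

```text
time_s: 3.7
eef_pos: [0.5928, -0.1428, 0.1349]
eef_rot: [0.116, 0.731, 0.664, 0.107]
wrist_force: [0.6, -0.5, -0.3]
opening: 0.402
grasp_force: 0.0
```

Emit:
{"api": "apply_moves", "payload": {
  "moves": [
    {"jaw": 0, "offset": [0, 0, 0], "rot": [0, 0, 0]},
    {"jaw": 0, "offset": [0, 0, 0], "rot": [0, 0, 0]},
    {"jaw": 0, "offset": [0, 0, 0], "rot": [0, 0, 0]},
    {"jaw": 0, "offset": [0, 0, 0], "rot": [0, 0, 0]},
    {"jaw": 0, "offset": [0, 0, 0], "rot": [0, 0, 0]}
  ]
}}

```text
time_s: 4.32
eef_pos: [0.5929, -0.1428, 0.1369]
eef_rot: [0.116, 0.73, 0.665, 0.107]
wrist_force: [-7.1, -0.7, 7.0]
opening: 0.017
grasp_force: 50.6
```

```bash
cat > place.py <<'E'
from h import *
import sys
n,lx,ly,zc,al=sys.argv[1],*map(float,sys.argv[2:6])  # dock x,y, crown z at seat, alpha deg
T=Tcp();o=ctrl.get_obs();print(T,o['opening'],o['grasp_force'],o['time_s'])
L=T.copy();L[:3,3]+=[0,0,.07]
up=grasp(level(lx,ly,zc+.09,np.radians(al)),n,19);dn=grasp(level(lx,ly,zc+.02,np.radians(al)),n,19)
plan([(L,0,25),(up,0,40,),(2,0),(dn,0,25)])
E
python3 place.py big .560 .1395 .008 -90
```

```text
[[ 0.093   0.9457  0.3115  0.5929]
 [ 0.9957 -0.0889 -0.0274 -0.1428]
 [ 0.0017  0.3127 -0.9498  0.1369]
 [ 0.      0.      0.      1.    ]] 0.017034936566556903 50.58925253804773 4.325
--
0 [0, 7, -22] [0, 0, 0]
0 [0, 8, -22] [0, 0, 0]
0 [0, 7, -22] [0, 0, 0]
0 [23, -9, 7] [4, 0, 10]
0 [21, -11, 8] [3, 1, 9]
--
0 [19, -15, 9] [4, 0, 10]
0 [16, -17, 10] [3, 0, 9]
0 [14, -19, 11] [4, 0, 10]
0 [10, -20, 13] [4, 1, 9]
0 [6, -20, 14] [3, 0, 10]
--
0 [3, -20, 15] [4, 0, 9]
0 [0, -20, 16] [4, 1, 10]
0 [0, 0, 0] [0, 0, 0]
0 [0, 0, 0] [0, 0, 0]
0 [0, 9, 22] [0, 0, 0]
--
0 [0, 9, 21] [0, 0, 0]
0 [0, 9, 22] [0, 0, 0]
0 [0, 0, 0] [0, 0, 0]
0 [0, 0, 0] [0, 0, 0]
0 [0, 0, 0] [0, 0, 0]
end [0.5602 0.0675 0.0506]
```

Emit:
{"api": "apply_moves", "payload": {
  "moves": [
    {"jaw": 0, "offset": [0, 7, -22], "rot": [0, 0, 0]},
    {"jaw": 0, "offset": [0, 8, -22], "rot": [0, 0, 0]},
    {"jaw": 0, "offset": [0, 7, -22], "rot": [0, 0, 0]},
    {"jaw": 0, "offset": [23, -9, 7], "rot": [4, 0, 10]},
    {"jaw": 0, "offset": [21, -11, 8], "rot": [3, 1, 9]}
  ]
}}

```text
time_s: 4.95
eef_pos: [0.5868, -0.0957, 0.1878]
eef_rot: [0.048, 0.836, 0.539, 0.092]
wrist_force: [0.7, 0.3, -1.1]
opening: 0.014
grasp_force: 38.4
```

Emit:
{"api": "apply_moves", "payload": {
  "moves": [
    {"jaw": 0, "offset": [19, -15, 9], "rot": [4, 0, 10]},
    {"jaw": 0, "offset": [16, -17, 10], "rot": [3, 0, 9]},
    {"jaw": 0, "offset": [14, -19, 11], "rot": [4, 0, 10]},
    {"jaw": 0, "offset": [10, -20, 13], "rot": [4, 1, 9]},
    {"jaw": 0, "offset": [6, -20, 14], "rot": [3, 0, 10]}
  ]
}}

```text
time_s: 5.58
eef_pos: [0.5677, 0.0217, 0.1386]
eef_rot: [-0.124, 0.979, 0.161, 0.026]
wrist_force: [-0.6, -0.4, -1.3]
opening: 0.008
grasp_force: 38.3
```

Emit:
{"api": "apply_moves", "payload": {
  "moves": [
    {"jaw": 0, "offset": [3, -20, 15], "rot": [4, 0, 9]},
    {"jaw": 0, "offset": [0, -20, 16], "rot": [4, 1, 10]},
    {"jaw": 0, "offset": [0, 0, 0], "rot": [0, 0, 0]},
    {"jaw": 0, "offset": [0, 0, 0], "rot": [0, 0, 0]},
    {"jaw": 0, "offset": [0, 0, 0], "rot": [0, 0, 0]}
  ]
}}

```text
time_s: 6.2
eef_pos: [0.5612, 0.0672, 0.1209]
eef_rot: [-0.194, 0.981, 0.002, 0.004]
wrist_force: [-0.1, 0.8, -0.2]
opening: 0.009
grasp_force: 38.3
```

```bash
cat > chk.py <<'E'
import sys
from h import *
n=sys.argv[1];al=float(sys.argv[2]);dx,dy=.560,.1395
o=ctrl.get_obs();T=Tcp(o);print(T,o['wrist_force'],o['opening'],o['grasp_force'],o['time_s'])
G0=grasp(np.eye(4),n,19);E=T@np.linalg.inv(G0);print('expected crown',E[:3,3],'axis',E[:3,2])
pl=profile(n)
for c in ['top','scene','wrist']:
    p,d=ctrl.camera(c)
    if c==sys.argv[3]:cv2.imwrite(f'pics/{sys.argv[4]}.png',p[...,::-1])
    for k in ctrl.outline_of(c,n+'_centre')[:2]:
        pts=cloud(c,cv2.erode(k['region'].astype(np.uint8),np.ones((3,3)))>0,d,T if c=='wrist' else None)
        if len(pts)>3000:pts=pts[::len(pts)//3000+1]
        def f(x):
            A=R.from_rotvec([x[3],x[4],0]).as_matrix();q=(pts-x[:3])@A
            return np.abs(dist(pl,np.hypot(q[:,0],q[:,1]),q[:,2])-.00125)
        r=least_squares(f,[*E[:3,3],0,0],loss='cauchy',f_scale=.003)
        print(c,round(k['score'],2),len(pts),'crown',r.x[:3],'tilt deg xy',np.degrees(r.x[3:]),'err',np.median(f(r.x)))
E
python3 chk.py big -90 scene s2
```

```text
[[ 1.      0.0051  0.0062  0.5612]
 [ 0.0024 -0.925   0.38    0.0672]
 [ 0.0076 -0.38   -0.925   0.1209]
 [ 0.      0.      0.      1.    ]] [-0.1205  0.7673 -0.192 ] 0.008558407470639653 38.31102370284498 6.2
expected crown [0.5612 0.139  0.0984] axis [-0.0076 -0.0058  1.    ]
top 0.82 2550 crown [0.5639 0.1362 0.0871] tilt deg xy [-5.6279 -0.1422] err 0.0007833909490586781
scene 0.76 1881 crown [0.5662 0.1366 0.0863] tilt deg xy [-5.9216 -1.2836] err 0.001064555642791348
scene 0.27 534 crown [0.5711 0.1423 0.0025] tilt deg xy [ 1.7165 -4.8789] err 0.0010168197986800435
wrist 0.72 2874 crown [0.5625 0.1349 0.0874] tilt deg xy [-6.1934 -0.093 ] err 0.000568723519219577
```

View pics/s2.png

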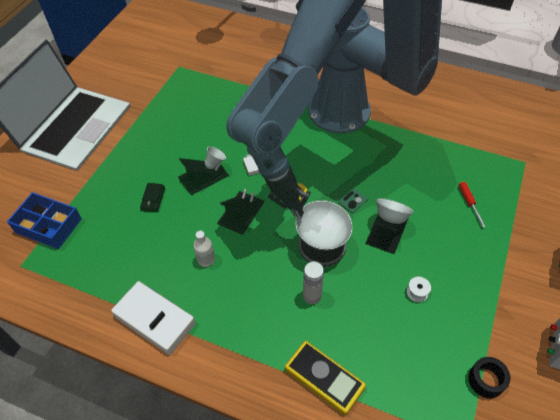

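The scene picture shows the big cover held over the dock at (323,227), sagging about 6° on its far side. I'll correct for that.

```bash
cat > low.py <<'E'
import sys
from h import *
# crown x y z, tilt x y (deg) measured; target x y z; hover mm
cx,cy,cz,tx,ty,X,Y,Z=map(float,sys.argv[1:9])
T=Tcp();C=np.eye(4);C[:3,3]=[cx,cy,cz];C[:3,:3]=R.from_rotvec([tx,ty,0],degrees=True).as_matrix()
rel=np.linalg.inv(C)@T
t=lambda z:(lambda D:D@rel)(level(X,Y,z,0))
V=t(Z+.002);U=V.copy();U[:3,3]-=U[:3,2]*.06
J=float(sys.argv[9])
e=plan([(t(Z+.03),0,15,3),(t(Z+.002),0,12),(2,0)])
print('release');plan([(4,J),(1,J)],e);plan([(U,J,20),(1,J)],V)
E
python3 low.py .563 .1355 .0872 -5.9 -.3 .560 .1395 .008 .2
```

```text
--
0 [-1, 5, 13] [1, 0, 0]
0 [-1, 6, 13] [2, 0, 0]
0 [0, 5, 13] [1, 0, 0]
0 [-1, 6, 13] [2, 0, 0]
0 [0, 5, 8] [0, 0, 0]
--
0 [0, 4, 8] [0, 0, 0]
0 [0, 5, 8] [0, 0, 0]
0 [0, 0, 0] [0, 0, 0]
0 [0, 0, 0] [0, 0, 0]
0 [0, 0, 0] [0, 0, 0]
end [0.5579 0.0683 0.0359]
release
--
0.2 [0, 0, 0] [0, 0, 0]
0.2 [0, 0, 0] [0, 0, 0]
0.2 [0, 0, 0] [0, 0, 0]
0.2 [0, 0, 0] [0, 0, 0]
0.2 [0, 0, 0] [0, 0, 0]
end [0.5579 0.0683 0.0359]
--
0.2 [0, 0, -20] [0, 0, 0]
0.2 [0, 0, -20] [0, 0, 0]
0.2 [0, 0, -20] [0, 0, 0]
0.2 [0, 0, 0] [0, 0, 0]
0.2 [0, 0, 0] [0, 0, 0]
end [0.5576 0.0402 0.0886]
```

Emit:
{"api": "apply_moves", "payload": {
  "moves": [
    {"jaw": 0, "offset": [-1, 5, 13], "rot": [1, 0, 0]},
    {"jaw": 0, "offset": [-1, 6, 13], "rot": [2, 0, 0]},
    {"jaw": 0, "offset": [0, 5, 13], "rot": [1, 0, 0]},
    {"jaw": 0, "offset": [-1, 6, 13], "rot": [2, 0, 0]},
    {"jaw": 0, "offset": [0, 5, 8], "rot": [0, 0, 0]}
  ]
}}

```text
time_s: 7.12
eef_pos: [0.5569, 0.0686, 0.0523]
eef_rot: [-0.246, 0.969, 0.0, 0.001]
wrist_force: [0.2, -0.1, -1.2]
opening: 0.009
grasp_force: 38.3
```

Emit:
{"api": "apply_moves", "payload": {
  "moves": [
    {"jaw": 0, "offset": [0, 4, 8], "rot": [0, 0, 0]},
    {"jaw": 0, "offset": [0, 5, 8], "rot": [0, 0, 0]},
    {"jaw": 0, "offset": [0, 0, 0], "rot": [0, 0, 0]},
    {"jaw": 0, "offset": [0, 0, 0], "rot": [0, 0, 0]},
    {"jaw": 0, "offset": [0, 0, 0], "rot": [0, 0, 0]}
  ]
}}

```text
time_s: 7.75
eef_pos: [0.558, 0.0687, 0.0361]
eef_rot: [-0.246, 0.969, 0.001, 0.003]
wrist_force: [0.1, 1.2, 2.3]
opening: 0.01
grasp_force: 39.1
```

```bash
python3 chk.py big -90 top t3
```

```text
[[ 1.      0.0036  0.0045  0.558 ]
 [ 0.001  -0.8794  0.476   0.0687]
 [ 0.0057 -0.476  -0.8794  0.0361]
 [ 0.      0.      0.      1.    ]] [0.1128 1.1891 2.2613] 0.010333569432003618 39.0984570980072 7.75
expected crown [0.558  0.1425 0.0215] axis [-0.0056 -0.1119  0.9937]
top 0.97 2279 crown [0.5612 0.1415 0.0112] tilt deg xy [ 1.542  -0.2277] err 0.0008406706028916988
top 0.73 1072 crown [0.3845 0.2696 0.0514] tilt deg xy [-11.8886   4.3478] err 0.002333052546636921
scene 0.58 1745 crown [0.5634 0.1408 0.0107] tilt deg xy [ 0.9551 -1.106 ] err 0.0010667662238760822
scene 0.58 641 crown [0.7489 0.1762 0.0774] tilt deg xy [ 24.3395 -87.0132] err 0.0017770461806548116
wrist 0.94 2952 crown [0.5623 0.1423 0.0117] tilt deg xy [ 1.8044 -1.0484] err 0.0005574309904394798
```

Emit:
{"api": "apply_moves", "payload": {
  "moves": [
    {"jaw": 0.2, "offset": [0, 0, 1], "rot": [0, 0, 0]},
    {"jaw": 0.2, "offset": [0, 0, 0], "rot": [0, 0, 0]},
    {"jaw": 0.2, "offset": [0, 0, 0], "rot": [0, 0, 0]},
    {"jaw": 0.2, "offset": [0, 0, 0], "rot": [0, 0, 0]},
    {"jaw": 0.2, "offset": [0, 0, 0], "rot": [0, 0, 0]}
  ]
}}

```text
time_s: 8.68
eef_pos: [0.5578, 0.0689, 0.0348]
eef_rot: [-0.245, 0.969, 0.001, 0.002]
wrist_force: [0.0, -0.2, 0.1]
opening: 0.197
grasp_force: 0.0
```

Emit:
{"api": "apply_moves", "payload": {
  "moves": [
    {"jaw": 0.2, "offset": [0, 0, -20], "rot": [0, 0, 0]},
    {"jaw": 0.2, "offset": [0, 0, -25], "rot": [0, 0, 0]},
    {"jaw": 0.2, "offset": [0, 0, -50], "rot": [0, 0, 0]},
    {"jaw": 0.2, "offset": [0, 0, -50], "rot": [0, 0, 0]},
    {"jaw": 0.4, "offset": [0, 0, -50], "rot": [0, 0, 0]}
  ]
}}

```text
time_s: 9.3
eef_pos: [0.5569, -0.0253, 0.2092]
eef_rot: [-0.245, 0.97, 0.001, 0.003]
wrist_force: [0.8, -0.0, -0.1]
opening: 0.392
grasp_force: 0.0
```

```bash
python3 chk.py big -90 top t4; python3 fit1.py | grep mid; python3 - <<'E'
from h import *
C=pose([.4343,.3045,.0515,.02],np.radians(40))
up=Tcp();up[2,3]=.28
plan([(grasp(C,'mid',back=110),.4),(1,.4)])
E
```

```text
[[ 1.      0.0033  0.0053  0.5569]
 [ 0.0004 -0.88    0.475  -0.0253]
 [ 0.0063 -0.4749 -0.88    0.2092]
 [ 0.      0.      0.      1.    ]] [ 0.8093 -0.0125 -0.1188] 0.3922018892047812 0.0 9.3
expected crown [0.5569 0.0485 0.1944] axis [-0.0062 -0.1107  0.9938]
top 0.75 2335 crown [0.5617 0.1405 0.0106] tilt deg xy [-0.414  -0.0143] err 0.0007929602189571119
scene 0.96 1779 crown [0.5639 0.1411 0.01  ] tilt deg xy [-0.1256 -0.9516] err 0.0010495326603905787
wrist 0.9 2501 crown [0.5615 0.1419 0.012 ] tilt deg xy [ 0.3723 -0.6756] err 0.0005809416066175064
top mid 0.94 1071 [ 0.4333  0.3031  0.052  -0.0107] err 0.0006510847172018607 hirim [0.4454 0.3029 0.1247]
scene mid 0.98 522 [ 0.4357  0.3017  0.0509 -0.0429] err 0.0008698107844865367 hirim [0.4478 0.3012 0.1237]
--
0.4 [-14, -29, 15] [-4, -1, -9]
0.4 [-9, -32, 13] [-3, -1, -10]
0.4 [-3, -33, 12] [-4, -1, -9]
0.4 [3, -35, 9] [-3, 0, -9]
0.4 [8, -34, 8] [-4, -1, -9]
--
0.4 [13, -32, 5] [-4, -1, -10]
0.4 [19, -30, 2] [-3, -1, -9]
0.4 [23, -27, 1] [-4, -1, -9]
0.4 [28, -23, -2] [-3, -1, -9]
0.4 [30, -18, -3] [-4, -1, -10]
--
0.4 [0, 0, 0] [0, 0, 0]
0.4 [0, 0, 0] [0, 0, 0]
0.4 [0, 0, 0] [0, 0, 0]
0.4 [0, 0, 0] [0, 0, 0]
0.4 [0, 0, 0] [0, 0, 0]
end [0.4173 0.3038 0.2104]
```

Emit:
{"api": "apply_moves", "payload": {
  "moves": [
    {"jaw": 0.4, "offset": [-14, -29, 15], "rot": [-4, -1, -9]},
    {"jaw": 0.4, "offset": [-9, -32, 13], "rot": [-3, -1, -10]},
    {"jaw": 0.4, "offset": [-3, -33, 12], "rot": [-4, -1, -9]},
    {"jaw": 0.4, "offset": [3, -35, 9], "rot": [-3, 0, -9]},
    {"jaw": 0.4, "offset": [8, -34, 8], "rot": [-4, -1, -9]}
  ]
}}

```text
time_s: 10.62
eef_pos: [0.4867, 0.1413, 0.2084]
eef_rot: [-0.075, 0.916, 0.389, 0.066]
wrist_force: [-0.0, 0.4, 0.3]
opening: 0.396
grasp_force: 0.0
```

Emit:
{"api": "apply_moves", "payload": {
  "moves": [
    {"jaw": 0.4, "offset": [13, -32, 5], "rot": [-4, -1, -10]},
    {"jaw": 0.4, "offset": [19, -30, 2], "rot": [-3, -1, -9]},
    {"jaw": 0.4, "offset": [23, -27, 1], "rot": [-4, -1, -9]},
    {"jaw": 0.4, "offset": [28, -23, -2], "rot": [-3, -1, -9]},
    {"jaw": 0.4, "offset": [30, -18, -3], "rot": [-4, -1, -10]}
  ]
}}

```text
time_s: 11.25
eef_pos: [0.4174, 0.305, 0.2112]
eef_rot: [0.114, 0.689, 0.708, 0.11]
wrist_force: [0.7, 1.1, -0.1]
opening: 0.397
grasp_force: 0.0
```

```bash
python3 look.py mid 0 w5;  python3 - <<'E'
from h import *
C=pose([.4343,.3028,.0515,-.01],np.radians(40))
plan([(grasp(C,'mid',22,back=30),.4),(grasp(C,'mid',22),.4,20),(1,.4),(3,0)])
E
```

```text
[[-0.0257  0.9494  0.3131  0.4174]
 [ 0.9996  0.0273 -0.0007  0.305 ]
 [-0.0092  0.3129 -0.9497  0.2112]
 [ 0.      0.      0.      1.    ]] 11.3 [ 0.5037 -0.0937  1.9703 -0.1803  0.9904  0.5448] 0.39930709826018407
mid 0.92 [214.2, 196.6] 3998 [ 0.4342  0.3037  0.0531 -0.0403] err 0.0005797372415664292 hirim [0.4462 0.3032 0.1258]
mid 0.92 [214.2, 196.6] 3998 [ 0.4314  0.3017  0.053  -0.0764  0.705 ] err 0.0005672944080555371 hirim [0.4429 0.3008 0.1258]
--
0.4 [-2, 1, 42] [0, 0, 1]
0.4 [-2, 1, 41] [0, 0, 1]
0.4 [0, 0, 15] [0, 0, 0]
0.4 [0, 0, 15] [0, 0, 0]
0.4 [0, 0, 0] [0, 0, 0]
--
0 [0, 0, 0] [0, 0, 0]
0 [0, 0, 0] [0, 0, 0]
0 [0, 0, 0] [0, 0, 0]
0 [0, 0, 0] [0, 0, 0]
0 [0, 0, 0] [0, 0, 0]
end [0.452  0.3028 0.1034]
```

View pics/w5.png

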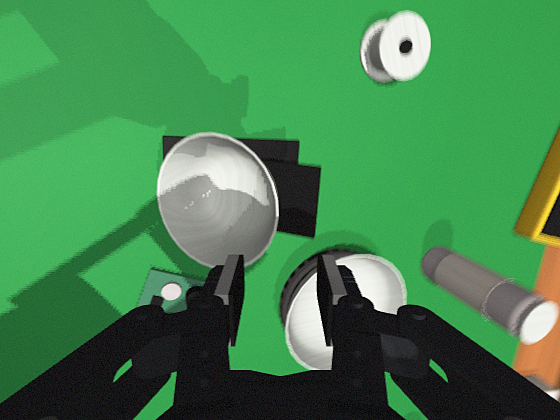

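Rim high edge at (278,205), between fingertips (238/322, 260). The big cover is seated at (345,310). Proceeding.

Emit:
{"api": "apply_moves", "payload": {
  "moves": [
    {"jaw": 0.4, "offset": [-2, 1, 42], "rot": [0, 0, 1]},
    {"jaw": 0.4, "offset": [-1, 0, 41], "rot": [0, 0, 1]},
    {"jaw": 0.4, "offset": [0, 0, 15], "rot": [0, 0, 0]},
    {"jaw": 0.4, "offset": [0, 0, 15], "rot": [0, 0, 0]},
    {"jaw": 0.4, "offset": [0, 0, 0], "rot": [0, 0, 0]}
  ]
}}

```text
time_s: 11.98
eef_pos: [0.454, 0.3002, 0.1033]
eef_rot: [0.111, 0.703, 0.694, 0.111]
wrist_force: [-0.7, -0.7, 0.5]
opening: 0.396
grasp_force: 0.0
```

Emit:
{"api": "apply_moves", "payload": {
  "moves": [
    {"jaw": 0, "offset": [0, 0, 0], "rot": [0, 0, 0]},
    {"jaw": 0, "offset": [0, 0, 0], "rot": [0, 0, 0]},
    {"jaw": 0, "offset": [0, 0, 0], "rot": [0, 0, 0]},
    {"jaw": 0, "offset": [0, 0, 0], "rot": [0, 0, 0]},
    {"jaw": 0, "offset": [0, 0, 0], "rot": [0, 0, 0]}
  ]
}}

```text
time_s: 12.6
eef_pos: [0.4524, 0.301, 0.1047]
eef_rot: [0.11, 0.703, 0.694, 0.111]
wrist_force: [-12.7, -0.9, 13.8]
opening: 0.01
grasp_force: 51.3
```

```bash
python3 place.py mid .5615 .141 .015 -90|head -35
```

```text
[[ 0.0125  0.9511  0.3087  0.4524]
 [ 0.9999 -0.0128 -0.0009  0.301 ]
 [ 0.0031  0.3086 -0.9512  0.1047]
 [ 0.      0.      0.      1.    ]] 0.009627219028123237 51.328150033950806 12.6
--
0 [0, 7, -22] [0, 0, 0]
0 [0, 7, -22] [0, 0, 0]
0 [0, 8, -23] [0, 0, 0]
0 [-21, 9, 7] [3, 0, 9]
0 [-18, 13, 7] [3, 1, 9]
--
0 [-17, 16, 5] [3, 0, 9]
0 [-14, 19, 5] [3, 0, 9]
0 [-11, 21, 3] [4, 0, 9]
0 [-7, 22, 2] [3, 1, 9]
0 [-4, 24, 1] [3, 0, 10]
--
0 [0, 24, -1] [3, 0, 9]
0 [4, 23, -1] [3, 1, 9]
0 [7, 22, -3] [3, 0, 9]
0 [0, 0, 0] [0, 0, 0]
0 [0, 0, 0] [0, 0, 0]
--
0 [0, 9, 22] [0, 0, 0]
0 [0, 8, 21] [0, 0, 0]
0 [1, 9, 22] [0, 0, 0]
0 [0, 0, 0] [0, 0, 0]
0 [0, 0, 0] [0, 0, 0]
end [0.562  0.0934 0.0657]
```

Emit:
{"api": "apply_moves", "payload": {
  "moves": [
    {"jaw": 0, "offset": [0, 7, -22], "rot": [0, 0, 0]},
    {"jaw": 0, "offset": [0, 7, -22], "rot": [0, 0, 0]},
    {"jaw": 0, "offset": [0, 8, -23], "rot": [0, 0, 0]},
    {"jaw": 0, "offset": [-21, 9, 7], "rot": [3, 0, 9]},
    {"jaw": 0, "offset": [-18, 13, 7], "rot": [3, 1, 9]}
  ]
}}

```text
time_s: 13.22
eef_pos: [0.4761, 0.2598, 0.1674]
eef_rot: [0.049, 0.807, 0.58, 0.099]
wrist_force: [0.3, 0.5, -0.1]
opening: 0.014
grasp_force: 47.3
```

Emit:
{"api": "apply_moves", "payload": {
  "moves": [
    {"jaw": 0, "offset": [-17, 16, 5], "rot": [3, 0, 9]},
    {"jaw": 0, "offset": [-14, 19, 5], "rot": [3, 0, 9]},
    {"jaw": 0, "offset": [-11, 21, 3], "rot": [4, 0, 9]},
    {"jaw": 0, "offset": [-7, 22, 2], "rot": [3, 1, 9]},
    {"jaw": 0, "offset": [-4, 24, 1], "rot": [3, 0, 10]}
  ]
}}

```text
time_s: 13.85
eef_pos: [0.5311, 0.1543, 0.1473]
eef_rot: [-0.107, 0.968, 0.226, 0.037]
wrist_force: [-0.6, -1.1, -0.1]
opening: 0.014
grasp_force: 47.2
```

Emit:
{"api": "apply_moves", "payload": {
  "moves": [
    {"jaw": 0, "offset": [0, 24, -1], "rot": [3, 0, 9]},
    {"jaw": 0, "offset": [4, 23, -1], "rot": [3, 1, 9]},
    {"jaw": 0, "offset": [7, 22, -3], "rot": [3, 0, 9]},
    {"jaw": 0, "offset": [0, 0, 0], "rot": [0, 0, 0]},
    {"jaw": 0, "offset": [0, 0, 0], "rot": [0, 0, 0]}
  ]
}}

```text
time_s: 14.48
eef_pos: [0.5622, 0.0933, 0.1351]
eef_rot: [-0.188, 0.982, -0.002, 0.002]
wrist_force: [0.1, -0.6, -1.0]
opening: 0.009
grasp_force: 47.4
```

```bash
python3 chk.py mid -90 wrist w6
```

```text
[[ 1.     -0.0026  0.0036  0.5622]
 [-0.0037 -0.9293  0.3693  0.0933]
 [ 0.0024 -0.3693 -0.9293  0.1351]
 [ 0.      0.      0.      1.    ]] [ 0.0535 -0.6224 -0.986 ] 0.009080026947386872 47.44210224598646 14.475
expected crown [0.5624 0.1409 0.1039] axis [-0.0024  0.0057  1.    ]
top 0.84 1116 crown [0.5635 0.1405 0.1055] tilt deg xy [ 0.4095 -0.1153] err 0.0006713162664840446
scene 0.77 903 crown [0.5623 0.1402 0.105 ] tilt deg xy [-0.3469  2.467 ] err 0.0008891229920940126
wrist 0.69 2923 crown [0.5615 0.14   0.1052] tilt deg xy [-0.3442  1.4624] err 0.00046251608556016643
```

View pics/w6.png

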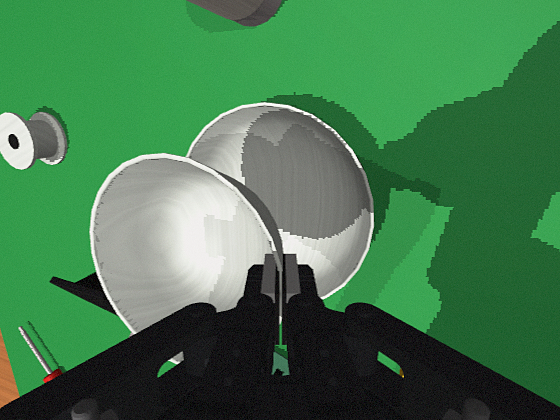

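The mid cover is held level at (185,235) in the wrist view, with the big one below at (280,200).

```bash
python3 low.py .5622 .1402 .1052 0 .8 .5615 .141 .0125 .12|head -28
```

```text
--
0 [0, 6, 15] [0, 0, 0]
0 [-1, 5, 14] [0, 0, 0]
0 [0, 6, 15] [0, 1, 0]
0 [-1, 5, 15] [0, 0, 0]
0 [0, 4, 9] [0, 0, 0]
--
0 [0, 3, 8] [0, 0, 0]
0 [0, 4, 9] [0, 0, 0]
0 [0, 0, 0] [0, 0, 0]
0 [0, 0, 0] [0, 0, 0]
0 [0, 0, 0] [0, 0, 0]
end [0.5611 0.0945 0.0439]
release
--
0.12 [0, 0, 0] [0, 0, 0]
0.12 [0, 0, 0] [0, 0, 0]
0.12 [0, 0, 0] [0, 0, 0]
0.12 [0, 0, 0] [0, 0, 0]
0.12 [0, 0, 0] [0, 0, 0]
end [0.5611 0.0945 0.0439]
--
0.12 [0, 0, -15] [0, 0, 0]
0.12 [0, 0, -15] [0, 0, 0]
0.12 [0, 0, -15] [0, 0, 0]
0.12 [0, 0, -15] [0, 0, 0]
0.12 [0, 0, 0] [0, 0, 0]
end [0.5601 0.0724 0.1001]
```

Emit:
{"api": "apply_moves", "payload": {
  "moves": [
    {"jaw": 0, "offset": [0, 6, 15], "rot": [0, 0, 0]},
    {"jaw": 0, "offset": [-1, 5, 14], "rot": [0, 0, 0]},
    {"jaw": 0, "offset": [0, 6, 15], "rot": [0, 1, 0]},
    {"jaw": 0, "offset": [-1, 5, 15], "rot": [0, 0, 0]},
    {"jaw": 0, "offset": [0, 4, 9], "rot": [0, 0, 0]}
  ]
}}

```text
time_s: 15.4
eef_pos: [0.5599, 0.0942, 0.0602]
eef_rot: [-0.188, 0.982, -0.004, 0.009]
wrist_force: [-0.3, 0.1, -0.5]
opening: 0.009
grasp_force: 47.4
```

Emit:
{"api": "apply_moves", "payload": {
  "moves": [
    {"jaw": 0, "offset": [0, 3, 8], "rot": [0, 0, 0]},
    {"jaw": 0, "offset": [0, 4, 8], "rot": [0, 0, 0]},
    {"jaw": 0, "offset": [0, 0, 0], "rot": [0, 0, 0]},
    {"jaw": 0, "offset": [0, 0, 0], "rot": [0, 0, 0]},
    {"jaw": 0, "offset": [0, 0, 0], "rot": [0, 0, 0]}
  ]
}}

```text
time_s: 16.02
eef_pos: [0.5616, 0.0933, 0.045]
eef_rot: [-0.188, 0.982, -0.004, 0.01]
wrist_force: [0.5, -0.5, 0.1]
opening: 0.012
grasp_force: 47.4
```

```bash
python3 chk.py mid -90 wrist w7;  python3 chk.py big -90 none x|grep crown
```

```text
[[ 0.9998 -0.0041  0.0218  0.5616]
 [-0.0119 -0.9292  0.3693  0.0933]
 [ 0.0187 -0.3695 -0.929   0.045 ]
 [ 0.      0.      0.      1.    ]] [ 0.4905 -0.4944  0.1299] 0.012441487003901009 47.400764959165826 16.025
expected crown [0.5627 0.1409 0.0139] axis [-0.0187  0.0056  0.9998]
top 0.71 964 crown [0.5623 0.1393 0.0152] tilt deg xy [-0.3704  0.4595] err 0.000653349023895172
scene 0.86 824 crown [0.5643 0.1397 0.0147] tilt deg xy [0.136 0.01 ] err 0.0009367158760324085
wrist 0.73 2929 crown [0.5626 0.1396 0.0152] tilt deg xy [-0.7243 -0.2717] err 0.0004559987876538098
expected crown [0.5625 0.165  0.0214] axis [-0.0179  0.0055  0.9998]
top 0.97 677 crown [0.5614 0.145  0.0118] tilt deg xy [2.3684 0.5341] err 0.0006441448278681919
scene 0.75 640 crown [0.5592 0.1402 0.0115] tilt deg xy [-0.5421  1.7508] err 0.0008154443561466771
wrist 0.73 2584 crown [0.5584 0.1393 0.0115] tilt deg xy [-1.0488  1.3135] err 0.00042929418799009516
```

Emit:
{"api": "apply_moves", "payload": {
  "moves": [
    {"jaw": 0, "offset": [0, 1, 2], "rot": [0, 0, 0]},
    {"jaw": 0, "offset": [0, 0, 0], "rot": [0, 0, 0]},
    {"jaw": 0.12, "offset": [0, 0, 0], "rot": [0, 0, 0]},
    {"jaw": 0.12, "offset": [0, 0, 0], "rot": [0, 0, 0]},
    {"jaw": 0.12, "offset": [0, 0, 0], "rot": [0, 0, 0]}
  ]
}}

```text
time_s: 17.25
eef_pos: [0.5613, 0.0932, 0.0423]
eef_rot: [-0.188, 0.982, -0.004, 0.01]
wrist_force: [-0.3, 0.0, 0.6]
opening: 0.12
grasp_force: 0.0
```

Emit:
{"api": "apply_moves", "payload": {
  "moves": [
    {"jaw": 0.12, "offset": [0, 0, 0], "rot": [0, 0, 0]},
    {"jaw": 0.12, "offset": [0, 0, -15], "rot": [0, 0, 0]},
    {"jaw": 0.12, "offset": [0, 0, -20], "rot": [0, 0, 0]},
    {"jaw": 0.12, "offset": [0, 0, -50], "rot": [0, 0, 0]},
    {"jaw": 0.12, "offset": [0, 0, -60], "rot": [0, 0, 0]}
  ]
}}

```text
time_s: 17.88
eef_pos: [0.5575, 0.0389, 0.179]
eef_rot: [-0.188, 0.982, -0.004, 0.01]
wrist_force: [1.1, -0.0, -0.6]
opening: 0.114
grasp_force: 0.0
```

```bash
python3 chk.py mid -90 wrist w8;  sed -i 's/fit(n,pts);/fit(n,pts,yaw0=-.7 if n=="small" else None);/' fit1.py; python3 fit1.py|grep small
```

```text
[[ 0.9998 -0.0047  0.0203  0.5575]
 [-0.0118 -0.9292  0.3694  0.0389]
 [ 0.0171 -0.3696 -0.929   0.179 ]
 [ 0.      0.      0.      1.    ]] [ 1.0973 -0.0332 -0.6486] 0.11449490272805334 0.0 17.875
expected crown [0.5586 0.0865 0.1479] axis [-0.017   0.0056  0.9998]
top 0.85 1139 crown [0.562  0.1384 0.0108] tilt deg xy [-0.4143  0.5792] err 0.0006698631403035929
scene 0.58 906 crown [0.5628 0.1387 0.0103] tilt deg xy [0.1993 1.0361] err 0.0009442676554456252
wrist 0.67 2391 crown [0.5557 0.1388 0.0119] tilt deg xy [-1.548   4.2898] err 0.0005487730292018355
top small 0.85 469 [ 0.5246 -0.863   0.1816 -3.1994] err 0.002669472317174337 hirim [ 0.5345 -0.8635  0.2463]
scene small 0.83 239 [ 1.0733  0.2967  0.1088 -1.3199] err 0.003024799089789824 hirim [1.0708 0.3063 0.1735]
```

View pics/w8.png

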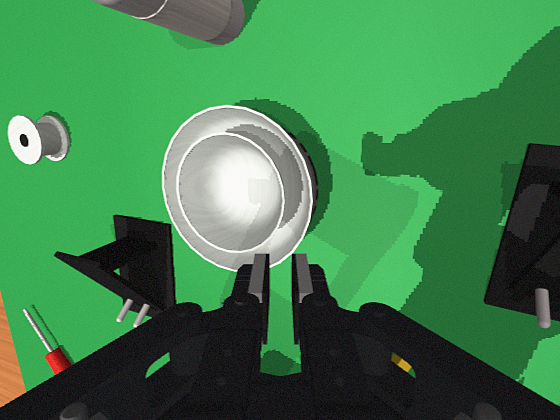

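Mid is nested concentrically in the big cover around (232,190). The small fit failed because its wall is essentially conical; I'm fixing the profile.

```bash
python3 - <<'E'
s=open('h.py').read()
s=s.replace("    return np.vstack([[0,1.5],[rc-.5,1.5],arc[1:]","    if rad<0 or rad>300: arc=np.array([s,e])+1.25*nn\n    return np.vstack([[0,1.5],[rc-.5,1.5],arc[1:]")
open('h.py','w').write(s)
E
python3 fit1.py|grep small
```

```text
scene small 0.71 205 [ 0.4337 -0.297   0.0336 -0.6132] err 0.0010486678463319844 hirim [ 0.4256 -0.2913  0.0983]
```

```bash
python3 - <<'E'
from h import *
C=pose([.4337,-.297,.0336,-.65],np.radians(40))
up=Tcp();up[:3,3]+=[-.03,-.06,.05]
plan([(up,.4),(grasp(C,'small',back=100),.4),(1,.4)])
E
```

```text
--
0.4 [-14, 19, -35] [0, 0, 0]
0.4 [-14, 18, -34] [0, 0, 0]
0.4 [-20, 43, -8] [-6, 0, -9]
0.4 [-27, 40, -4] [-6, -1, -9]
0.4 [-33, 35, 1] [-6, 0, -9]
--
0.4 [-37, 29, 4] [-6, -1, -9]
0.4 [-42, 23, 7] [-6, 0, -9]
0.4 [-45, 14, 10] [-6, -1, -9]
0.4 [0, 0, 0] [0, 0, 0]
0.4 [0, 0, 0] [0, 0, 0]
end [ 0.4045 -0.2749  0.1746]
```

Emit:
{"api": "apply_moves", "payload": {
  "moves": [
    {"jaw": 0.4, "offset": [-14, 19, -35], "rot": [0, 0, 0]},
    {"jaw": 0.4, "offset": [-14, 18, -34], "rot": [0, 0, 0]},
    {"jaw": 0.4, "offset": [-20, 43, -8], "rot": [-6, 0, -9]},
    {"jaw": 0.4, "offset": [-27, 40, -4], "rot": [-6, -1, -9]},
    {"jaw": 0.4, "offset": [-33, 35, 1], "rot": [-6, 0, -9]}
  ]
}}

```text
time_s: 19.6
eef_pos: [0.4661, -0.1493, 0.2008]
eef_rot: [-0.025, 0.973, 0.225, 0.044]
wrist_force: [0.6, 0.2, -0.3]
opening: 0.396
grasp_force: 0.0
```

Emit:
{"api": "apply_moves", "payload": {
  "moves": [
    {"jaw": 0.4, "offset": [-37, 29, 4], "rot": [-6, -1, -9]},
    {"jaw": 0.4, "offset": [-42, 23, 7], "rot": [-6, 0, -9]},
    {"jaw": 0.4, "offset": [-45, 14, 10], "rot": [-6, -1, -9]},
    {"jaw": 0.4, "offset": [0, 0, 0], "rot": [0, 0, 0]},
    {"jaw": 0.4, "offset": [0, 0, 0], "rot": [0, 0, 0]}
  ]
}}

```text
time_s: 20.23
eef_pos: [0.404, -0.2742, 0.1747]
eef_rot: [0.136, 0.89, 0.43, 0.066]
wrist_force: [0.3, -0.0, -0.1]
opening: 0.405
grasp_force: 0.0
```

```bash
python3 look.py small -.65 w9; python3 look.py small -.8 w9b|tail -2; python3 fit1.py|grep small
```

```text
[[ 0.621   0.7476  0.2356  0.404 ]
 [ 0.7838 -0.5926 -0.1856 -0.2742]
 [ 0.0009  0.2999 -0.954   0.1747]
 [ 0.      0.      0.      1.    ]] 20.275 [-0.8827 -0.1682  2.1104  0.082   0.9028 -0.2552] 0.3995479034060551
small 0.85 [247.8, 211.8] 5291 [ 0.4326 -0.2966  0.0333 -0.5668] err 0.00038003554746533286 hirim [ 0.4242 -0.2913  0.0981]
small 0.85 [247.8, 211.8] 5291 [ 0.4328 -0.2967  0.0335 -0.5667  0.7044] err 0.00037883006818201096 hirim [ 0.4241 -0.2912  0.0982]
small 0.21 [216.0, 15.9] 638 [ 0.4969 -0.1595  0.0179  0.3913] err 0.000731305790548391 hirim [ 0.4877 -0.1633  0.0826]
small 0.21 [216.0, 15.9] 638 [ 0.4975 -0.1584  0.0189  0.4146  0.7901] err 0.0007289792029266848 hirim [ 0.483  -0.1648  0.0825]
small 0.66 [247.9, 212.2] 5107 [ 0.4325 -0.2966  0.0334 -0.569 ] err 0.0003696326371528814 hirim [ 0.4241 -0.2913  0.0981]
small 0.66 [247.9, 212.2] 5107 [ 0.4326 -0.2968  0.0336 -0.5705  0.7046] err 0.0003685825166991883 hirim [ 0.4239 -0.2912  0.0983]
top small 0.6 308 [ 0.4317 -0.2987  0.0336 -0.6575] err 0.0006225099803069907 hirim [ 0.4238 -0.2926  0.0984]
scene small 0.65 235 [ 0.4355 -0.2964  0.0319 -0.5419] err 0.0008870091215714586 hirim [ 0.4269 -0.2913  0.0967]
```

View pics/w9.png

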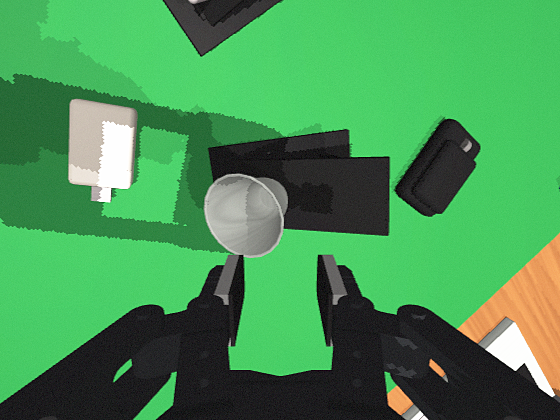

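Small cover mouth at (246,215); fit residual 0.4 mm. Grasping.

```bash
python3 - <<'E'
from h import *
C=pose([.4326,-.2967,.0333,-.58],np.radians(40))
plan([(grasp(C,'small',22,back=30),.4),(grasp(C,'small',22),.4,20),(1,.4),(3,0)])
E
```

```text
--
0.4 [-1, 1, 36] [0, 1, -2]
0.4 [-1, 0, 37] [-1, 1, -3]
0.4 [0, 0, 15] [0, 0, 0]
0.4 [0, 0, 15] [0, 0, 0]
0.4 [0, 0, 0] [0, 0, 0]
--
0 [0, 0, 0] [0, 0, 0]
0 [0, 0, 0] [0, 0, 0]
0 [0, 0, 0] [0, 0, 0]
0 [0, 0, 0] [0, 0, 0]
0 [0, 0, 0] [0, 0, 0]
end [ 0.429  -0.2943  0.0764]
```

Emit:
{"api": "apply_moves", "payload": {
  "moves": [
    {"jaw": 0.4, "offset": [-1, 1, 36], "rot": [0, 1, -2]},
    {"jaw": 0.4, "offset": [-1, 0, 37], "rot": [-1, 1, -3]},
    {"jaw": 0.4, "offset": [0, 0, 15], "rot": [0, 0, 0]},
    {"jaw": 0.4, "offset": [0, 0, 15], "rot": [0, 0, 0]},
    {"jaw": 0.4, "offset": [0, 0, 0], "rot": [0, 0, 0]}
  ]
}}

```text
time_s: 21.45
eef_pos: [0.4284, -0.2938, 0.0752]
eef_rot: [0.138, 0.867, 0.471, 0.079]
wrist_force: [-0.0, -0.5, 0.3]
opening: 0.4
grasp_force: 0.0
```

Emit:
{"api": "apply_moves", "payload": {
  "moves": [
    {"jaw": 0, "offset": [0, 0, 0], "rot": [0, 0, 0]},
    {"jaw": 0, "offset": [0, 0, 0], "rot": [0, 0, 0]},
    {"jaw": 0, "offset": [0, 0, 0], "rot": [0, 0, 0]},
    {"jaw": 0, "offset": [0, 0, 0], "rot": [0, 0, 0]},
    {"jaw": 0, "offset": [0, 0, 0], "rot": [0, 0, 0]}
  ]
}}

```text
time_s: 22.08
eef_pos: [0.4286, -0.2943, 0.0771]
eef_rot: [0.139, 0.867, 0.472, 0.079]
wrist_force: [-5.3, 2.8, 6.3]
opening: 0.011
grasp_force: 60.7
```

```bash
python3 place.py small .562 .1385 .025 -90
```

```text
[[ 0.5423  0.7959  0.269   0.4286]
 [ 0.8402 -0.516  -0.1669 -0.2943]
 [ 0.006   0.3165 -0.9486  0.0771]
 [ 0.      0.      0.      1.    ]] 0.01114383216852928 60.6653861515224 22.075
--
0 [0, 7, -22] [0, 0, 0]
0 [0, 8, -22] [0, 0, 0]
0 [0, 7, -22] [0, 0, 0]
0 [38, -9, -4] [3, 0, 5]
0 [36, -13, -2] [4, 0, 6]
--
0 [36, -17, -2] [3, 0, 5]
0 [33, -19, -1] [3, 1, 5]
0 [32, -23, 0] [4, 0, 5]
0 [30, -25, 3] [3, 0, 6]
0 [27, -28, 3] [3, 0, 5]
--
0 [24, -30, 6] [4, 0, 5]
0 [22, -31, 7] [3, 0, 6]
0 [18, -33, 9] [3, 0, 5]
0 [16, -35, 11] [4, 0, 5]
0 [0, 0, 0] [0, 0, 0]
--
0 [0, 0, 0] [0, 0, 0]
0 [0, 9, 22] [0, 0, 0]
0 [0, 9, 21] [0, 0, 0]
0 [0, 9, 22] [0, 0, 0]
0 [0, 0, 0] [0, 0, 0]
end [0.562  0.1127 0.0837]
```

Emit:
{"api": "apply_moves", "payload": {
  "moves": [
    {"jaw": 0, "offset": [0, 7, -22], "rot": [0, 0, 0]},
    {"jaw": 0, "offset": [0, 8, -22], "rot": [0, 0, 0]},
    {"jaw": 0, "offset": [0, 15, -44], "rot": [0, 0, 0]},
    {"jaw": 0, "offset": [38, -9, -4], "rot": [3, 0, 5]},
    {"jaw": 0, "offset": [36, -13, -2], "rot": [4, 0, 6]}
  ]
}}

```text
time_s: 22.7
eef_pos: [0.4535, -0.2212, 0.172]
eef_rot: [0.079, 0.916, 0.388, 0.064]
wrist_force: [0.5, 0.8, -1.3]
opening: 0.013
grasp_force: 59.2
```

Emit:
{"api": "apply_moves", "payload": {
  "moves": [
    {"jaw": 0, "offset": [36, -17, -2], "rot": [3, 0, 5]},
    {"jaw": 0, "offset": [33, -19, -1], "rot": [3, 1, 5]},
    {"jaw": 0, "offset": [32, -23, 0], "rot": [4, 0, 5]},
    {"jaw": 0, "offset": [30, -25, 3], "rot": [3, 0, 6]},
    {"jaw": 0, "offset": [27, -28, 3], "rot": [3, 0, 5]}
  ]
}}

```text
time_s: 23.32
eef_pos: [0.5149, -0.0346, 0.1751]
eef_rot: [-0.07, 0.981, 0.18, 0.032]
wrist_force: [1.2, -0.5, -0.8]
opening: 0.014
grasp_force: 59.2
```

Emit:
{"api": "apply_moves", "payload": {
  "moves": [
    {"jaw": 0, "offset": [24, -30, 6], "rot": [4, 0, 5]},
    {"jaw": 0, "offset": [22, -31, 7], "rot": [3, 0, 6]},
    {"jaw": 0, "offset": [18, -33, 9], "rot": [3, 0, 5]},
    {"jaw": 0, "offset": [16, -35, 11], "rot": [4, 0, 5]},
    {"jaw": 0, "offset": [0, 0, 0], "rot": [0, 0, 0]}
  ]
}}

```text
time_s: 23.95
eef_pos: [0.5634, 0.1137, 0.1769]
eef_rot: [-0.192, 0.981, 0.003, -0.003]
wrist_force: [0.5, -1.0, 1.0]
opening: 0.011
grasp_force: 59.3
```

```bash
python3 chk.py small -90 scene s10;python3 chk.py mid -90 no w8|grep crown
```

```text
[[ 1.      0.0056 -0.0072  0.5634]
 [ 0.0079 -0.926   0.3776  0.1137]
 [-0.0046 -0.3776 -0.926   0.1769]
 [ 0.      0.      0.      1.    ]] [ 0.4883 -1.0035  1.0385] 0.011088609350189838 59.25085469520127 23.95
expected crown [0.563  0.1396 0.1382] axis [ 0.0046 -0.0032  1.    ]
top 0.68 253 crown [0.5615 0.1393 0.1404] tilt deg xy [1.9412 4.2673] err 0.0005755059705300663
scene 0.77 323 crown [0.562  0.1358 0.1406] tilt deg xy [-1.1108  3.563 ] err 0.0007552258776000415
scene 0.71 342 crown [0.6157 0.4375 0.0065] tilt deg xy [-0.9634 -8.6139] err 0.0032994385637799876
wrist 0.91 2327 crown [0.5634 0.1374 0.14  ] tilt deg xy [-0.857   0.0266] err 0.0003988525547694164
wrist 0.67 2378 crown [ 0.5953  0.1156 -0.0201] tilt deg xy [-2.5686 -3.9388] err 0.027940151794603435
expected crown [0.563  0.1595 0.1464] axis [ 0.0039 -0.0022  1.    ]
top 0.84 246 crown [0.5583 0.1403 0.0106] tilt deg xy [0.728  6.3702] err 0.0005221936802583063
scene 0.94 877 crown [0.5618 0.1364 0.0105] tilt deg xy [-2.2737  2.0953] err 0.0009593598229511804
wrist 0.67 2932 crown [0.5596 0.1361 0.0122] tilt deg xy [-2.711   2.9757] err 0.0005697433139417016
```

```bash
python3 low.py .563 .1378 .1402 -.4 .5 .562 .1385 .0145 .1|head -24
```

```text
--
0 [0, 6, 15] [0, 0, 0]
0 [0, 6, 15] [0, 0, 0]
0 [0, 6, 14] [0, 0, 0]
0 [-1, 6, 15] [0, 0, 0]
0 [0, 6, 15] [0, 0, 0]
--
0 [0, 6, 15] [0, 0, 0]
0 [0, 3, 9] [0, 0, 0]
0 [0, 4, 8] [0, 0, 0]
0 [0, 3, 9] [0, 0, 0]
0 [0, 0, 0] [0, 0, 0]
--
0 [0, 0, 0] [0, 0, 0]
0 [0, 0, 0] [0, 0, 0]
0 [0, 0, 0] [0, 0, 0]
0 [0, 0, 0] [0, 0, 0]
0 [0, 0, 0] [0, 0, 0]
end [0.5618 0.113  0.0531]
release
--
0.1 [0, 0, 0] [0, 0, 0]
0.1 [0, 0, 0] [0, 0, 0]
0.1 [0, 0, 0] [0, 0, 0]
```

Emit:
{"api": "apply_moves", "payload": {
  "moves": [
    {"jaw": 0, "offset": [0, 6, 15], "rot": [0, 0, 0]},
    {"jaw": 0, "offset": [0, 6, 15], "rot": [0, 0, 0]},
    {"jaw": 0, "offset": [0, 6, 14], "rot": [0, 0, 0]},
    {"jaw": 0, "offset": [-1, 6, 15], "rot": [0, 0, 0]},
    {"jaw": 0, "offset": [0, 6, 15], "rot": [0, 0, 0]}
  ]
}}

```text
time_s: 25.18
eef_pos: [0.5617, 0.1127, 0.0956]
eef_rot: [-0.192, 0.981, 0.002, -0.003]
wrist_force: [-0.3, -0.8, -1.3]
opening: 0.016
grasp_force: 59.2
```

Emit:
{"api": "apply_moves", "payload": {
  "moves": [
    {"jaw": 0, "offset": [0, 6, 15], "rot": [0, 0, 0]},
    {"jaw": 0, "offset": [0, 3, 9], "rot": [0, 0, 0]},
    {"jaw": 0, "offset": [0, 4, 8], "rot": [0, 0, 0]},
    {"jaw": 0, "offset": [0, 3, 9], "rot": [0, 0, 0]},
    {"jaw": 0, "offset": [0, 0, 0], "rot": [0, 0, 0]}
  ]
}}

```text
time_s: 25.8
eef_pos: [0.5613, 0.1134, 0.0523]
eef_rot: [-0.192, 0.981, 0.002, -0.003]
wrist_force: [0.5, 0.2, 0.8]
opening: 0.015
grasp_force: 59.2
```

```bash
python3 chk.py small -90 scene s11
```

```text
[[ 1.      0.0034 -0.0078  0.5613]
 [ 0.0061 -0.926   0.3775  0.1134]
 [-0.0059 -0.3776 -0.926   0.0523]
 [ 0.      0.      0.      1.    ]] [0.4737 0.1917 0.7508] 0.015016992724732642 59.23883571638726 25.8
expected crown [0.5609 0.1392 0.0135] axis [ 0.0059 -0.0032  1.    ]
top 0.81 160 crown [0.5607 0.1409 0.0158] tilt deg xy [5.5048 2.4246] err 0.0006175643961784412
top 0.46 489 crown [0.7112 0.1636 0.0853] tilt deg xy [ 12.0724 -18.1752] err 0.009513746947228402
scene 0.87 224 crown [0.561  0.1371 0.0164] tilt deg xy [0.2056 4.058 ] err 0.0008084244520918504
wrist 0.81 2327 crown [0.5613 0.1366 0.0136] tilt deg xy [-0.2662  0.3302] err 0.0004803448332332133
```

Close to contact; lower 2 mm, release, retreat.

Emit:
{"api": "apply_moves", "payload": {
  "moves": [
    {"jaw": 0, "offset": [0, 1, 2], "rot": [0, 0, 0]},
    {"jaw": 0, "offset": [0, 0, 0], "rot": [0, 0, 0]},
    {"jaw": 0.1, "offset": [0, 0, 0], "rot": [0, 0, 0]},
    {"jaw": 0.1, "offset": [0, 0, 0], "rot": [0, 0, 0]},
    {"jaw": 0.1, "offset": [0, 0, 0], "rot": [0, 0, 0]}
  ]
}}

```text
time_s: 26.72
eef_pos: [0.5618, 0.1131, 0.0508]
eef_rot: [-0.192, 0.981, 0.003, -0.003]
wrist_force: [-0.2, 0.0, -0.3]
opening: 0.099
grasp_force: 0.0
```

Emit:
{"api": "apply_moves", "payload": {
  "moves": [
    {"jaw": 0.1, "offset": [0, 0, 0], "rot": [0, 0, 0]},
    {"jaw": 0.1, "offset": [0, 0, -15], "rot": [0, 0, 0]},
    {"jaw": 0.1, "offset": [0, 0, -20], "rot": [0, 0, 0]},
    {"jaw": 0.1, "offset": [0, 0, -50], "rot": [0, 0, 0]},
    {"jaw": 0.1, "offset": [0, 0, -50], "rot": [0, 0, 0]}
  ]
}}

```text
time_s: 27.35
eef_pos: [0.5627, 0.0611, 0.1785]
eef_rot: [-0.192, 0.981, 0.002, -0.002]
wrist_force: [2.0, 0.2, -0.8]
opening: 0.099
grasp_force: 0.0
```

```bash
python3 chk.py small -90 wrist w12; python3 chk.py mid -90 no x|grep crown;python3 chk.py big -90 no x|grep crown
```

```text
[[ 1.      0.004  -0.0057  0.5627]
 [ 0.0058 -0.9263  0.3767  0.0611]
 [-0.0038 -0.3768 -0.9263  0.1785]
 [ 0.      0.      0.      1.    ]] [ 1.9579  0.2156 -0.751 ] 0.09866472701221851 0.0 27.35
expected crown [0.5624 0.0869 0.1397] axis [ 0.0038 -0.0023  1.    ]
top 0.57 380 crown [0.5616 0.1379 0.0139] tilt deg xy [ 1.287 -0.66 ] err 0.0005363095484940886
scene 0.83 309 crown [0.5588 0.1361 0.0144] tilt deg xy [-1.4477  4.6429] err 0.0008096667619720045
scene 0.64 750 crown [ 0.5532  0.1738 -0.0294] tilt deg xy [1.2741 7.8621] err 0.02795041723337045
wrist 0.57 1993 crown [0.559  0.1382 0.0154] tilt deg xy [2.7888 1.4727] err 0.0006266042104024313
expected crown [0.5615 0.1101 0.1447] axis [ 0.0057 -0.0031  1.    ]
top 0.6 583 crown [0.5625 0.1366 0.0116] tilt deg xy [-2.2475 -0.3597] err 0.0006136380430215258
scene 0.8 359 crown [0.5617 0.1379 0.0102] tilt deg xy [-0.6928  2.1279] err 0.0008155507350514058
wrist 0.76 2819 crown [0.5635 0.1369 0.0106] tilt deg xy [-1.0848 -0.807 ] err 0.00040412937565355495
expected crown [0.5615 0.1344 0.1523] axis [ 0.0064 -0.0034  1.    ]
top 0.64 876 crown [0.5629 0.1413 0.0118] tilt deg xy [-0.0884 -0.7484] err 0.0006260095211397547
scene 0.69 652 crown [0.5604 0.1385 0.0113] tilt deg xy [-1.5917  0.8826] err 0.0008465878293673391
wrist 0.74 2988 crown [0.5633 0.143  0.0111] tilt deg xy [ 1.1053 -1.3643] err 0.0004546239774202411
```

View pics/w12.png

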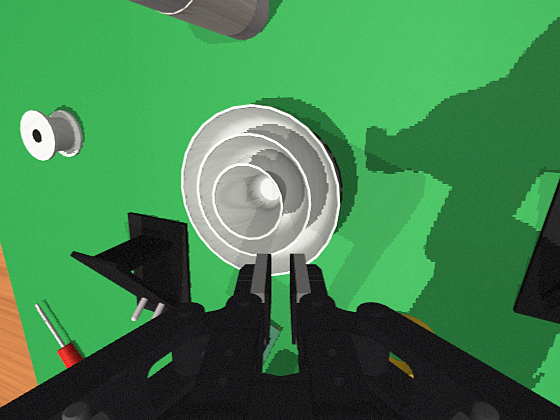

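All three covers are nested and concentric around (258,195), with rim heights and levels as expected. The gripper is clear.

```bash
python3 -c "
from bench import ctrl
print(ctrl.hand_in())"
```

```text
the job is handed in; nothing more can be done
None
```

I stacked all three covers dome down on the dock, widest first with each nested in the one below, and handed the job in after about 28 s of arm time. My last camera fits put them within about 5 mm of centre and mostly within 3° of level. The noisiest reading was 4.9° on the small cover, and the hand-in gave no verdict.

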